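# Wedge a tile flush in the clamping plate and hold it

### The arm

A 6-joint arm with a two-finger parallel gripper is mounted at the origin on the work surface. World frame = base frame: x ahead of the robot, y to its left, z up, the work surface at z = 0. Lengths are in mm, angles in rad, forces in N, time in s.
With the tool pointing down it reaches from about 350 to 775 mm from the base axis. Payload 7.3 kg.
Tool frame: the origin (TCP) lies at the very end of the fingers, on their centre line; the grasp point (between the pads) lies 19 mm behind it; z points along the fingers, y is the line along which they close (so a half turn about z gives the same grasp; the last joint's range is limited). The gripper opens to 92 mm and grips with 3 to 60 N. Pads are 19 mm wide; open, the fingers measure 130 mm over their backs; the gripper's body (75 mm by 190 mm) begins 47 mm behind the grasp point.
Start: joints at [1.049, 0.342, 1.524, -0, 1.275, -0.146], TCP at [192.671, 488.388, 226.741] pointing down, gripper open.
Joint ranges: [-2.53, 2.53], [-0.77, 2.02], [0.04, 2.7], [-1, 4.14], [0.28, 2.66], [-3.11, 3.11]. Speed limits (rad/s): [2.57, 2.57, 3.14, 3.14, 3.14, 3.14].

### API

Orientations are given as [roll, pitch, yaw] about the fixed x, y, z axes, in that order (R = Rz(yaw) Ry(pitch) Rx(roll)).
In Python, from plant import get_obs, vision, workorder gives the robot as it stands.
- The arm moves only by the shell command python3 -m pendant 'ROWS' [OPENING]. ROWS is a JSON object of lists of equal length, an entry for each row: "dp": the shift along the tool's x, y, z in m, a list of three; "rotation": the turn, a rotation vector about the tool's x, y, z in rad, a list of three. A call has 1 to 8 rows; each row is the pose to reach, as a shift and turn from the pose commanded when the call began, along the tool's axes at that moment; what a row does not reach only later rows make up. A row lasts 1/8 s, in which the tool goes at most 62.5 mm and 10.7 degrees, less where a joint would pass 70% of its speed; a pose out of reach is approached as far as the arm can. A call with a gripper value outside its range is refused whole. OPENING is the finger opening in m, from 0 to 0.0918, set as the call begins (- or left out, the last holds). The fingers move at their own pace and stop on an object; the grip force is fixed at half the most. Time passes only in rows, so rows that repeat a pose let the fingers close. It gives the time, the measured TCP pose, the force, the opening and the grip force at its end, in the units of the state.
- get_obs(): the state, without advancing time (a new reading comes with each control period).
- vision.capture(name): name is "scene" or "top" or "wrist"; returns a dict with "pixels" (384x512x3 uint8, red, green, blue), "vfov" (degrees; the focal length in pixels is half the picture's height over the tangent of half this angle, whatever the lens; pixels are square), "cx", "cy" (the principal point, pixels), "pose" (4x4, takes a point from camera to world coordinates); the wrist camera has in their place "T_tool_cam" (4x4, takes a point from camera to tool coordinates, whose origin is the TCP and whose axes are the flange's). Camera axes: x right, y up, looking along -z (the intrinsics and any distortion apply to the point x, -y, -z); pixel columns grow to the right and rows downward; lengths in mm; the calibration is good to about 2 mm. A picture is of the moment at which its call begins: read the wrist's pose just before it. There is no depth.
- workorder.close_job(): hands the job in; it is judged then, once.
The state is a dict: "time": time; "joint_positions": joint angles; "dq": joint speeds; "tau": joint torques, N m; "tool_pos": TCP position; "tcp_rot": TCP orientation; "contact_force": force on the tool from outside, world axes, zero at the start; "moment": the same for the moment, N m; "grip_width": finger opening in mm; "finger_force": force on a finger pad.
Only numpy, scipy, OpenCV 4.12 (cv2) and the standard library are available. Lean on these libraries where they do the work, as an engineer would, in place of code of your own. Each camera call takes 0.05 s, during which the arm holds its last target. There are 200 camera calls.

### The job

Lift the whole tile out of the wooden rack, stand it on its long edge in the clamping plate, against the fence and close to the end stop, and let go of it. Then slide the wooden wedge, thin end first, into the gap between tile and slanted bar at the end where it is wide enough, and along until it is tight and presses the tile flush against the fence. Finish while still holding the wedge firmly pushed home, hands off the tile, so that I can dress its edge; the half tiles, jar, steel die and rubbing stone stay where they are.

Things in the scene. Friction and masses are not known exactly. Their poses are not given: they have to be found in the camera images.
- tile: the whole tile, plain terracotta, loose: 10 mm thick (its x), 100 mm long (its y), 80 mm high (its z), 0.13 to 0.27 kg. It stands on its long edge in one of the rack's three slots; origin at the middle of its underside. Both faces are alike
- half_a: half tile, the same terracotta, loose: 10 mm thick (x), only 50 mm long (y), 80 mm high (z), standing in another slot of the rack; origin at the middle of its underside. Stays there
- half_b: second half tile, just like half_a, in the third slot. Stays there
- rack: wooden rack, fixed: board 200 (x) by 110 (y) by 12 mm, origin under its middle. Three slots at x = -70, 0, +70 mm, each between four upright 8 mm dowels that end 52 mm above the bench, 13 mm clear across the tile, 34 mm apart along it. Tiles stand on the board, 12 mm above the bench, their length along the rack's y
- plate: clamping plate, fixed: aluminium, 110 (x) by 220 mm (y), top face 16 mm above the bench, origin under its middle. The fence (robot side, -x) and the slanted bar (+x) form a bay for the tile, narrow at the -y end, wide and open at the +y end. At the narrow end a steel stop, 9 mm wide, 50 mm high, beside the fence, ends the tile's place at y = -80 mm; the wedge can pass it
- fence: upright steel fence on the plate, fixed, 15 mm thick (x), 120 mm long (y), 60 mm high above the plate's top. Its pressing face is the plane x = -22 mm of the plate. Origin at the foot of the middle of that face, x pointing out of it into the bay. A steady push of 12 to 15 N on the wedge along the bay is enough to press the tile on it
- bar: slanted steel bar bolted on the plate, fixed: 118 mm long (its y), 18 mm wide, 30 mm high above the plate's top. Origin at the foot of the middle of its inner face, which looks to -x. In the plate's frame that face runs from x = -5 mm at y = -85 mm to x = +12 mm at y = +32 mm (1 in 7). Beyond the bar and fence the plate's +y end is bare
- bay (a point): point on the plate's top face (16 mm above the bench, plate x = -17, y = -30 mm) where the middle of the tile's underside is when the tile is flush against the fence and touches the end stop; axes as the plate's. A tile stood up to 6 mm to +x, 12 mm to +y of it is fine: the wedge presses it flush
- wedge: hardwood wedge, loose, on the bench: 42 mm high (z), 170 mm long (y), 0.07 to 0.14 kg. Origin under the middle of its straight tail, 26 mm thick (x -13 to +13 mm), y = -28 to +30 mm; it tapers to the 10 mm thin end at y = -140 mm. Side x = -13 mm is flat and goes to the tile, side +x tapers like the bar. Home, it stands on the plate, axes as the plate's, origin near plate x +1, y +75 mm, and jams
- jar: sample jar with black cap, 60 mm in diameter, 85 mm high, loose bystander; origin at the middle of its underside
- die: steel pressing die, stepped cylinder 60 mm in diameter, 62 mm high, loose bystander; origin at the middle of its underside
- stone: grey rubbing stone, 45 by 110 by 25 mm, loose bystander; origin at the middle of its underside
There are look-alikes about, which are no part of the job. Leave any red look-alike of the plate alone.

How it is judged:
By the outcome, as a careful person would: the job done as asked, in the order asked, and still so for the second after the job is handed in, while the arm keeps its last pose, push and grip.
It also fails if it takes over 59 s, if anything falls off the work surface, if the arm or the gripper's body presses on something with over 40 N, if the wrist force passes 120 N, or if a joint passes its speed limit or range.

## Working session

There is one attempt and no reset: what is moved stays moved. The work goes in short steps, Python scripts to look and compute and a shell command to move; the robot and the scene stay as the last step left them, time stands still between calls to the robot, and variables do not carry over. Pictures are saved under pics/ and viewed, at most 10 in all, crops included, and the job is handed in when it is done.

```bash
ls; mkdir -p pics; python3 - <<'E'
from plant import get_obs, vision, workorder
import cv2, numpy as np
print(get_obs())
for n in ("scene","top"):
    c=vision.capture(n); cv2.imwrite(f"pics/{n}0.png",c["pixels"][:,:,::-1])
    print(n,{k:v for k,v in c.items() if k!="pixels"})
c=vision.capture("wrist"); print({k:v for k,v in c.items() if k!="pixels"})
E
```

```text
pics
{'time': 0.0, 'joint_positions': array([ 1.04902987e+00,  3.42724979e-01,  1.52503953e+00,  9.69848634e-06,
        1.27536537e+00, -1.46021242e-01]), 'dq': array([ 0.00023218, -0.00092029,  0.00015738, -0.00196341,  0.00056751,
       -0.00114906]), 'tau': array([-1.78121936e-03, -4.31237698e+01, -2.44224626e+01,  7.15595065e-02,
        5.59166784e-02, -1.71222337e-04]), 'tool_pos': array([192.43882618, 488.0214183 , 226.03592477]), 'tcp_rot': array([-3.14007314e+00, -2.32845872e-04,  2.76584444e+00]), 'contact_force': array([-0.41148767, -0.21971017, -0.6689546 ]), 'moment': array([0.04651524, 0.04128912, 0.00821575]), 'finger_force': 0.0, 'grip_width': 91.74570550012679}
scene {'vfov': 43.66371805290287, 'cx': 253.72979728068913, 'cy': 185.04046177163426, 'pose': array([[-5.73285751e-01, -4.90603985e-01,  6.56240183e-01,
         1.45949646e+03],
       [ 8.19339471e-01, -3.38247538e-01,  4.62894626e-01,
         5.74129034e+02],
       [-5.12632242e-03,  8.03054378e-01,  5.95883703e-01,
         9.05097539e+02],
       [ 0.00000000e+00,  0.00000000e+00,  0.00000000e+00,
   
[... 195 characters left out ...]
0e+02],
       [-9.99994170e-01, -4.60941731e-04,  3.38342009e-03,
        -8.00601999e+01],
       [ 3.23659380e-03,  1.87856005e-01,  9.82191247e-01,
         1.45738142e+03],
       [ 0.00000000e+00,  0.00000000e+00,  0.00000000e+00,
         1.00000000e+00]])}
{'vfov': 64.16079521330639, 'cx': 255.41777110879022, 'cy': 185.80212290301728, 'T_tool_cam': array([[ 9.49085733e-04,  9.57941812e-01,  2.86960945e-01,
         7.71351322e+01],
       [ 9.99998885e-01, -1.24011161e-03,  8.32413228e-04,
        -7.40444963e-01],
       [ 1.15326703e-03,  2.86959835e-01, -9.57941921e-01,
        -1.58141393e+02],
       [ 0.00000000e+00,  0.00000000e+00,  0.00000000e+00,
         1.00000000e+00]])}
```

View pics/scene0.png

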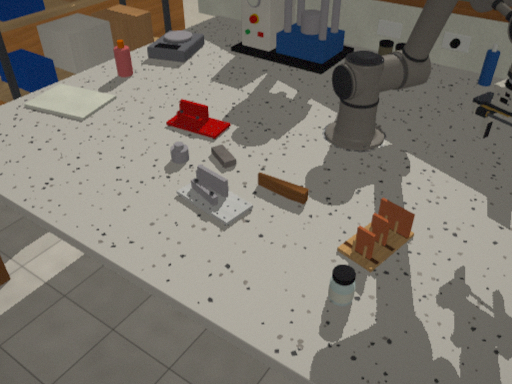

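View pics/top0.png

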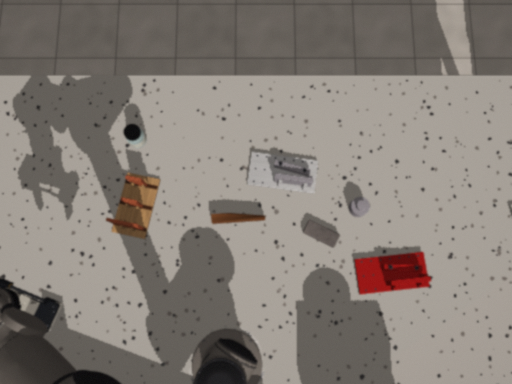

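The scene picture shows the rack with the whole tile (rear, ~396,220), wedge (~282,188), and grey plate (~214,195). In the top picture the whole tile is at ~(127,224), the wedge at (237,217), the plate at (284,170), and the red decoy plate at (393,272). I'll get rough positions next.

```bash
cat > h.py <<'E'
from plant import get_obs, vision
import cv2, numpy as np
from scipy.spatial.transform import Rotation as R
def toolT(o=None):
    o=o or get_obs(); T=np.eye(4); T[:3,:3]=R.from_euler('xyz',o["tcp_rot"]).as_matrix(); T[:3,3]=o["tool_pos"]; return T
def cap(n,save=None):
    T=toolT(); c=vision.capture(n)
    if n=="wrist": c["pose"]=T@c["T_tool_cam"]
    c["f"]=192/np.tan(np.radians(c["vfov"]/2))
    if save: cv2.imwrite(save,c["pixels"][:,:,::-1]); np.savez(save+".npz",**c)
    return c
def ray(c,u,v):
    d=np.array([(u-c["cx"])/c["f"],-(v-c["cy"])/c["f"],-1.]); return c["pose"][:3,3],c["pose"][:3,:3]@d
def onz(c,u,v,z):
    p,d=ray(c,u,v); return p+d*(z-p[2])/d[2]
def proj(c,P):
    q=np.linalg.inv(c["pose"])@np.append(P,1); return c["cx"]-c["f"]*q[0]/q[2], c["cy"]+c["f"]*q[1]/q[2]
def totool(P,T=None):
    return np.linalg.inv(toolT() if T is None else T)@np.append(P,1)
E
python3 - <<'E'
from h import *
c=cap("top")
for n,u,v,z in [("tile",127,224,92),("mid",131,202,92),("far",142,180,92),("rack",135,207,12),("wedgeL",212,217,42),("wedgeR",265,216,42),("plate",284,170,16),("jar",132,131,85),("die",359,206,62),("stone",320,231,25),("base",220,380,0)]:
    print(n,onz(c,u,v,z).round())
E
```

```text
tile [419. 299.  92.]
mid [487. 290.  92.]
far [555. 260.  92.]
rack [485. 298.  12.]
wedgeL [448.  47.  42.]
wedgeR [ 451. -119.   42.]
plate [ 607. -183.   16.]
jar [716. 300.  85.]
die [ 479. -411.   62.]
stone [ 406. -293.   25.]
base [-44.  19.   0.]
```

```bash
python3 -m pendant '{"dp":[[-0.298,-0.079,0.02],[-0.298,-0.079,0.02],[-0.298,-0.079,0.02],[-0.298,-0.079,0.02],[-0.298,-0.079,0.02],[-0.298,-0.079,0.02],[-0.298,-0.079,0.02],[-0.298,-0.079,0.02]],"rotation":[[0,0,1.476],[0,0,1.476],[0,0,1.476],[0,0,1.476],[0,0,1.476],[0,0,1.476],[0,0,1.476],[0,0,1.476]]}' 0.04 && python3 - <<'E'
from h import *
o=get_obs(); print(o["time"],o["tool_pos"],o["tcp_rot"])
c=cap("wrist","pics/w1.png")
E
```

```text
time: 1.2
tool_pos: [441.0, 305.2, 206.4]
tcp_rot: [-3.141, 0.0, 1.283]
contact_force: [-0.8, 1.1, 0.1]
grip_width: 39.9
finger_force: 0.0
1.2 [440.98863841 305.18619216 206.42881651] [-3.14109740e+00  3.25214115e-04  1.28343956e+00]
```

View pics/w1.png

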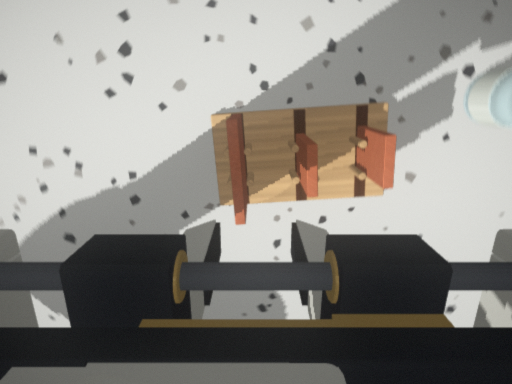

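The wrist view shows the whole tile at u≈228–246, v≈115–222, in the left slot. The two halves are at (307,165) and (377,155). Next I'll extract the tile's top face.

```bash
python3 - <<'E'
from h import *
c=np.load("pics/w1.png.npz"); p=c["pixels"].astype(int)
for v in (114,118,130,170,205,214,218,221,224):
    print(v,[tuple(p[v,u]) for u in range(224,252,2)])
crop=cv2.resize(p[95:235,200:410].astype(np.uint8)[:,:,::-1],None,fx=3.8,fy=3.8,interpolation=cv2.INTER_CUBIC)
cv2.imwrite("pics/w1c.png",crop)
E
```

```text
114 [(np.int64(180), np.int64(151), np.int64(115)), (np.int64(182), np.int64(154), np.int64(116)), (np.int64(188), np.int64(157), np.int64(120)), (np.int64(175), np.int64(147), np.int64(112)), (np.int64(109), np.int64(86), np.int64(71)), (np.int64(115), np.int64(84), np.int64(70)), (np.int64(113), np.int64(81), np.int64(67)), (np.int64(110), np.int64(78), np.int64(64)), (np.int64(106), np.int64(76), np.int64(63)), (np.int64(100), np.int64(83), np.int64(67)), (np.int64(143), np.int64(120), np.int64(92)), (np.int64(143), np.int64(119), np.int64(91)), (np.int64(143), np.int64(120), np.int64(91)), (np.int64(143), np.int64(119), np.int64(90))]
118 [(np.int64(210), np.int64(177), np.int64(134)), (np.int64(150), np.int64(127), np.int64(97)), (np.int64(126), np.int64(95), np.int64(76)), (np.int64(113), np.int64(77), np.int64(64)), (np.int64(113), np.int64(78), np.int64(65)), (np.int64(115), np.int64(80), np.int64(66)), (np.int64(114), np.int64(79), np.int64(66)), (np.int64(106), np.int64(74), np.int64(60)), (np.int64(104), np.int64(73), np.int64(62)), (np.int64(93), np.int64(73), np.int64(61
[... 4054 characters left out ...]
(222), np.int64(223), np.int64(218))]
224 [(np.int64(222), np.int64(223), np.int64(219)), (np.int64(222), np.int64(222), np.int64(217)), (np.int64(222), np.int64(222), np.int64(217)), (np.int64(221), np.int64(221), np.int64(217)), (np.int64(220), np.int64(221), np.int64(216)), (np.int64(221), np.int64(219), np.int64(214)), (np.int64(209), np.int64(168), np.int64(149)), (np.int64(204), np.int64(164), np.int64(145)), (np.int64(209), np.int64(174), np.int64(158)), (np.int64(212), np.int64(183), np.int64(171)), (np.int64(212), np.int64(192), np.int64(181)), (np.int64(218), np.int64(217), np.int64(212)), (np.int64(221), np.int64(221), np.int64(217)), (np.int64(221), np.int64(223), np.int64(217))]
```

View pics/w1c.png

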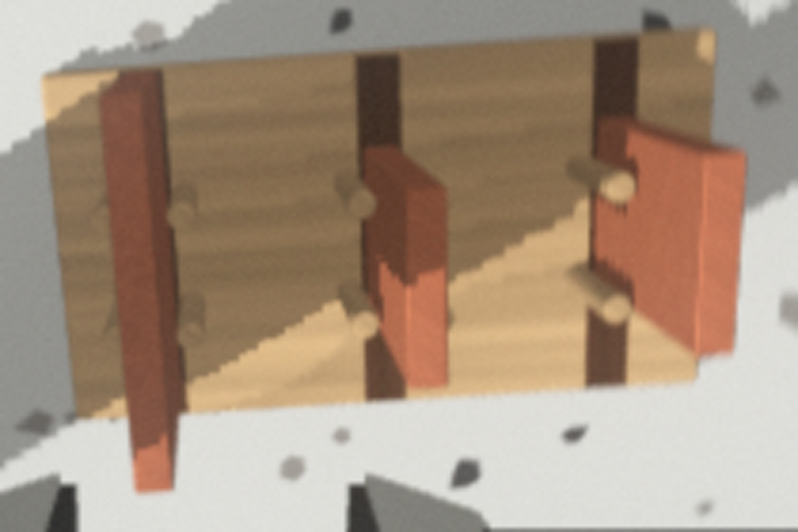

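The crop shows the tile's top face with corners near (100,95), (137,490) and (173,488) crop px. The rack board corners are at (43,75), (713,30), (697,380) and (77,418).

```bash
python3 - <<'E'
from h import *
c=np.load("pics/w1.png.npz")
f=lambda a,b,z: onz(c,200+a/3.8-.5,95+b/3.8-.5,z)
B=[f(*q,12) for q in [(43,75),(713,30),(697,380),(77,418)]]
print(np.round(B,1)); m=np.mean(B,0); x=(B[1]+B[2]-B[0]-B[3])/2; y=(B[0]+B[1]-B[2]-B[3])/2
print("rack",m,np.linalg.norm(x),np.linalg.norm(y),np.arctan2(x[1],x[0]),np.arctan2(-y[0],y[1]))
a=np.arctan2(x[1],x[0]); print("slot -70:",m+[-70*np.cos(a),-70*np.sin(a),0])
T=[f(*q,92) for q in [(100,95),(137,490),(173,488)]]
print(np.round(T,1),np.linalg.norm(T[0]-T[1]),np.linalg.norm(T[2]-T[1]))
d=T[0]-T[1]; print("tile yaw",np.arctan2(-d[0],d[1]),"centre",(T[0]+T[1])/2+(T[2]-T[1])/2, "TCP",toolT()[:3,3],get_obs()["tcp_rot"])
# finger tips check
E
```

```text
[[408.5 371.6  12. ]
 [600.5 328.5  12. ]
 [578.  222.8  12. ]
 [384.2 266.2  12. ]]
rack [492.79447129 297.24823668  12.        ] 197.6697526701847 108.10287257812915 -0.22069428549565775 -0.21817724180019873
slot -70: [424.49227226 312.57173521  12.        ]
[[432.2 365.4  92. ]
 [410.8 269.   92. ]
 [419.7 267.   92. ]] 98.688612289282 9.175266544455292
tile yaw -0.2190241937488816 centre [425.99280462 316.16358409  92.        ] TCP [440.92031076 305.31810525 206.47779925] [-3.14121189e+00  2.28521429e-04  1.27758260e+00]
```

```bash
python3 -m pendant '{"dp":[[0.005,-0.0175,0.04],[0.005,-0.0175,0.08],[0.005,-0.0175,0.11],[0.005,-0.0175,0.13],[0.005,-0.0175,0.13],[0.005,-0.0175,0.13]],"rotation":[[0,0,-0.07],[0,0,-0.07],[0,0,-0.07],[0,0,-0.07],[0,0,-0.07],[0,0,-0.07]]}' 0.04; python3 - <<'E'
from h import *
cap("wrist","pics/w2.png")
E
```

```text
time: 2.0
tool_pos: [425.9, 315.5, 77.5]
tcp_rot: [3.141, -0.001, 1.361]
contact_force: [-0.2, -0.4, 0.8]
grip_width: 39.9
finger_force: 0.0
```

View pics/w2.png

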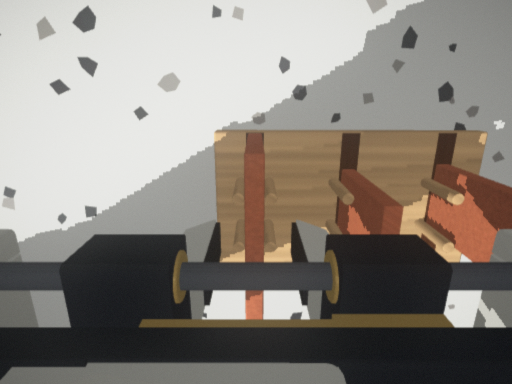

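The tile sits at u≈245–264, centred between the fingers and parallel to them. I'll close and lift.

```bash
python3 -m pendant '{"dp":[[0,0,0],[0,0,0],[0,0,0],[0,0,-0.02],[0,0,-0.08],[0,0,-0.13],[0,0,-0.13]],"rotation":[[0,0,0],[0,0,0],[0,0,0],[0,0,0],[0,0,0],[0,0,0],[0,0,0]]}' 0.0; python3 - <<'E'
from h import *
T=toolT()
print(get_obs()["finger_force"],(np.array([540,-70,207])-T[:3,3])@T[:3,:3],(np.array([515,-240,207])-T[:3,3])@T[:3,:3])
E
```

```text
time: 2.92
tool_pos: [427.3, 316.2, 210.8]
tcp_rot: [3.135, -0.006, 1.36]
contact_force: [-0.9, -0.2, -1.7]
grip_width: 9.7
finger_force: 30.0
29.992158114910126 [-354.09735007  191.05867501    3.0247472 ] [-525.56213485  202.19565618    2.13298967]
```

```bash
python3 -m pendant '{"dp":[[-0.354,0.191,0],[-0.354,0.191,0],[-0.354,0.191,0],[-0.354,0.191,0],[-0.354,0.191,0],[-0.354,0.191,0],[-0.354,0.191,0],[-0.354,0.191,0]],"rotation":[[0,0,0],[0,0,0],[0,0,0],[0,0,0],[0,0,0],[0,0,0],[0,0,0],[0,0,0]]}'; python3 -c "
from h import *
cap('wrist','pics/w3.png')"
python3 -m pendant '{"dp":[[-0.171,0.011,0],[-0.171,0.011,0],[-0.171,0.011,0],[-0.171,0.011,0],[-0.171,0.011,0]],"rotation":[[0,0,0],[0,0,0],[0,0,0],[0,0,0],[0,0,0]]}'; python3 -c "
from h import *
cap('wrist','pics/w4.png')
a=cv2.imread('pics/w3.png'); b=cv2.imread('pics/w4.png')
cv2.imwrite('pics/w34.png',np.hstack([a[:300,:400],b[:300,112:]]))"
```

```text
time: 3.92
tool_pos: [537.6, -72.8, 204.9]
tcp_rot: [-3.139, -0.0, 1.356]
contact_force: [0.4, 0.8, -1.3]
grip_width: 9.4
finger_force: 30.0
time: 4.6
tool_pos: [512.9, -238.7, 206.1]
tcp_rot: [-3.14, -0.001, 1.361]
contact_force: [-0.6, 0.9, -1.2]
grip_width: 9.4
finger_force: 30.0
```

View pics/w34.png

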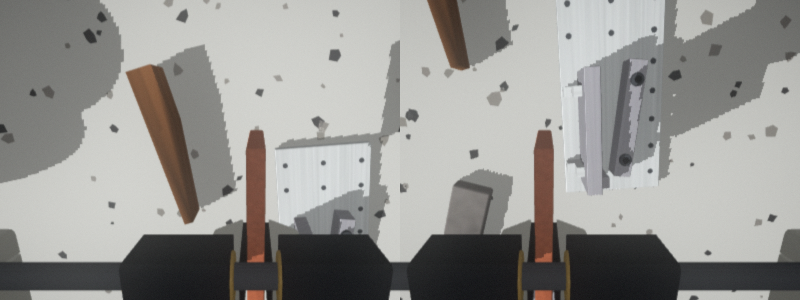

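Left (w3): wedge with its tail at about (145,70), thin end at (190,222), and the plate's +y edge at (276..369,145). Right (w4, u = x−288): plate −y edge at (277,192)–(371,186), fence and bar above it. I'll zoom in on both.

```bash
python3 -c "
from h import *
a=cv2.imread('pics/w3.png'); b=cv2.imread('pics/w4.png')
z=lambda i:cv2.resize(i,None,fx=3.5,fy=3.5,interpolation=cv2.INTER_CUBIC)
cv2.imwrite('pics/z.png',np.hstack([z(a[60:230,115:215]),z(b[40:210,265:385])]))"
```

```text
(no output)
```

View pics/z.png

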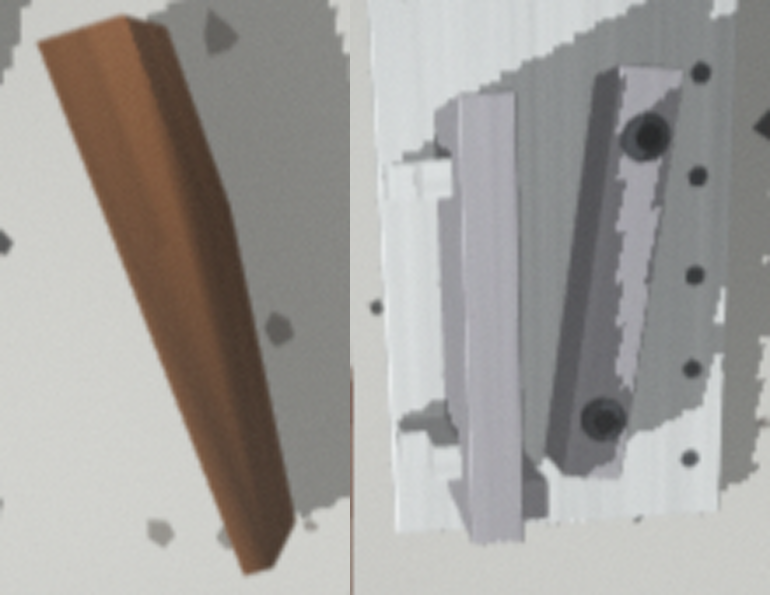

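The zoom shows the wedge's flat-side top edge (38,43)→(243,575), its tail corner (124,15), the fence's pressing top edge (516,93)→(522,540), its back edge (458,95)–(470,542), and the bar's top inner edge (618,68)→(568,472).

```bash
cat > m.py <<'E'
from h import *
c3=np.load("pics/w3.png.npz"); c4=np.load("pics/w4.png.npz")
w=lambda a,b,z: onz(c3,115+a/3.5-.5,60+b/3.5-.5,z)
g=lambda a,b,z: onz(c4,265+(a-350)/3.5-.5,40+b/3.5-.5,z)
n=np.linalg.norm
A,Bt,C,D=w(38,43,42),w(124,15,42),w(243,575,42),w(272,567,42)
d=A-C; yw=np.arctan2(-d[0],d[1]); d/=n(d)
print("wedge len",n(A-C),"tail",n(A-Bt),"thin",n(C-D),"yaw",yw)
x=np.array([d[1],-d[0],0]); O=(A-30*d+C+140*d)/2+13*x; print("wedge origin",O)
F1,F2,K1,K2=g(516,93,76),g(522,540,76),g(458,95,76),g(470,542,76)
f=F1-F2; k=K1-K2; print("fence len",n(f),"back",n(k),"width",n(F1-K1),n(F2-K2),"yaw",np.arctan2(-f[0],f[1]),np.arctan2(-k[0],k[1]),F1,F2)
b=g(618,68,46)-g(568,472,46); print("bar len",n(b),"yaw+.144",np.arctan2(-b[0],b[1])+.1443)
P1,P2=g(397,530,16),g(718,510,16); p=P2-P1; print("plate -y edge",n(p),np.arctan2(p[1],p[0]),(P1+P2)/2)
Q1,Q2=onz(c3,276,149,16),onz(c3,369,142,16); q=Q2-Q1; print("+y edge",n(q),np.arctan2(q[1],q[0]),(Q1+Q2)/2)
l=(Q1+Q2-P1-P2)/2; print("plate len",n(l),"yaw",np.arctan2(-l[0],l[1]),"centre",(P1+P2+Q1+Q2)/4)
yaw=np.arctan2(-l[0],l[1]); Rz=R.from_euler('z',yaw).as_matrix(); cen=(P1+P2+Q1+Q2)/4
for nm,P in dict(F1=F1,F2=F2,K1=K1,K2=K2,stop=g(548,517,66),barN=g(568,472,46),barF=g(618,68,46)).items(): print(nm,(Rz.T@(P-cen)).round(1))
E
python3 m.py
```

```text
wedge len 169.2210720466777 tail 26.06420743591303 thin 10.029923369143537 yaw 0.06692069164315308
wedge origin [447.67155116  20.99494851  42.        ]
fence len 118.45676968145293 back 118.5953714274091 width 14.552548975775169 14.695140587931512 yaw -0.14160550040281722 -0.1428440938113645 [ 582.53304617 -151.02680932   76.        ] [ 565.81491932 -268.29790771   76.        ]
bar len 115.11599183720375 yaw+.144 -0.11727017460945557
plate -y edge 108.79358028792963 -0.14249040632170126 [ 585.95110807 -285.47795907   16.        ]
+y edge 105.43442345609225 -0.13666111720774846 [615.93558804 -68.99563781  16.        ]
plate len 218.54899784478852 yaw -0.13763208177460604 centre [ 600.94334805 -177.23679844   16.        ]
F1 [-21.8  23.4  60. ]
F2 [-22.3 -95.   60. ]
K1 [-36.4  24.   60. ]
K2 [-37.  -94.6  60. ]
stop [-12.9 -91.9  50. ]
barN [ -2.7 -84.3  30. ]
barF [11.5 29.9 30. ]
```

```bash
python3 - <<'E'
from h import *
c4=np.load("pics/w4.png.npz")
T=c4["pose"]@np.linalg.inv(c4["T_tool_cam"])
for P in ([50,-5,-14.5],[50,5,-14.5],[50,-5,65.5],[50,5,65.5]): print(proj(c4,(T@np.append(P,1))[:3]))
Rz=R.from_euler('z',-.140).as_matrix(); cen=np.array([601,-177.2,16])
G=cen+Rz@[-14,-24,65.5]; print(G)
Tc=np.mean([toolT() for _ in range(1)],0); print(Tc[:3,3],get_obs()["tcp_rot"],Tc[:3,:3].T@(G-Tc[:3,3]))
im=c4["pixels"].astype(int); print([ (v,im[v,255].tolist()) for v in range(124,160,3)])
E
```

```text
(np.float64(243.47462142204594), np.float64(153.21447303958064))
(np.float64(264.540204015156), np.float64(153.2432462747404))
(np.float64(247.85075784739), np.float64(132.4662819172548))
(np.float64(261.65001394120543), np.float64(132.48330444557834))
[ 583.7879413 -199.0115803   81.5      ]
[ 513.0993225  -238.46788031  206.35329041] [-3.14065456e+00 -1.05467009e-03  1.36160344e+00] [ 53.14433592  61.07076705 124.85217473]
[(124, [201, 203, 199]), (127, [202, 203, 199]), (130, [139, 123, 114]), (133, [104, 76, 67]), (136, [105, 76, 67]), (139, [108, 78, 69]), (142, [104, 75, 65]), (145, [104, 75, 64]), (148, [109, 77, 68]), (151, [117, 80, 67]), (154, [118, 80, 69]), (157, [118, 79, 66])]
```

```bash
python3 -m pendant '{"dp":[[0.0515,0.061,0],[0.0515,0.061,0],[0.0515,0.061,0],[0.0515,0.061,0.03],[0.0515,0.061,0.06],[0.0515,0.061,0.085],[0.0515,0.061,0.11],[0.0515,0.061,0.11]],"rotation":[[0,0,-0.071],[0,0,-0.071],[0,0,-0.071],[0,0,-0.071],[0,0,-0.071],[0,0,-0.071],[0,0,-0.071],[0,0,-0.071]]}'; python3 - <<'E'
from h import *
c=cap("wrist","pics/w5.png")
cv2.imwrite("pics/w5c.png",cv2.resize(c["pixels"][60:340,130:400,::-1],None,fx=2,fy=2))
E
```

```text
time: 5.65
tool_pos: [581.4, -202.4, 95.0]
tcp_rot: [-3.137, -0.001, 1.43]
contact_force: [0.4, 0.2, -0.7]
grip_width: 9.5
finger_force: 30.0
```

View pics/w5c.png

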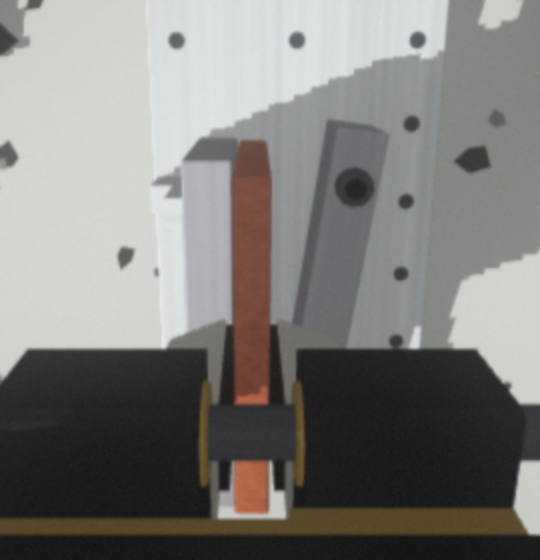

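The tile is in the bay, parallel to the fence and just beside it (tile u≈232–270, fence's right edge ≈232 in the crop). I'll shift it 2 mm away from the fence and lower it.

```bash
python3 -m pendant '{"dp":[[0.001,0.002,0],[0.001,0.002,0.006],[0.001,0.002,0.011],[0.001,0.002,0.011]],"rotation":[[0,0,0],[0,0,0],[0,0,0],[0,0,0]]}'; python3 -c "
from h import *
print(np.mean([get_obs()['tool_pos'] for _ in range(3)],0))"; python3 -m pendant '{"dp":[[0,0,0.001],[0,0,0.002],[0,0,0.003]],"rotation":[[0,0,0],[0,0,0],[0,0,0]]}'
```

```text
time: 6.2
tool_pos: [586.7, -202.3, 87.7]
tcp_rot: [3.138, 0.001, 1.431]
contact_force: [-0.1, 1.3, 9.0]
grip_width: 9.5
finger_force: 30.0
[ 586.7065646  -202.31354976   87.69564825]
time: 6.58
tool_pos: [588.1, -202.6, 87.6]
tcp_rot: [3.134, 0.001, 1.431]
contact_force: [-2.1, 4.3, 27.3]
grip_width: 9.5
finger_force: 30.4
```

```bash
python3 -m pendant '{"dp":[[0,0,-0.003],[0,0,-0.005],[0,0,-0.005],[0,0,-0.005]],"rotation":[[0,0,0],[0,0,0],[0,0,0],[0,0,0]]}';  python3 - <<'E'
from h import *
for _ in range(3):
    c=cap("wrist","pics/w6.png"); o=get_obs(); print(o["time"],o["tool_pos"].round(2),o["contact_force"].round(1))
im=c["pixels"].astype(int)
for v in (150,165,180): print(v,im[v,215:275].sum(1).tolist())
cv2.imwrite("pics/w6c.png",cv2.resize(c["pixels"][100:230,190:340,::-1],None,fx=4.5,fy=4.5,interpolation=cv2.INTER_CUBIC))
E
```

```text
time: 7.08
tool_pos: [585.7, -202.0, 87.7]
tcp_rot: [3.141, -0.0, 1.431]
contact_force: [0.7, 0.6, 3.9]
grip_width: 9.7
finger_force: 30.0
7.125 [ 585.63 -202.07   87.7 ] [0.2 1.1 2.6]
7.175 [ 585.64 -202.04   87.71] [-1.1  1.8  2.9]
7.225 [ 585.63 -202.09   87.7 ] [-0.1  1.7  3.1]
150 [537, 537, 539, 544, 544, 544, 548, 547, 548, 535, 537, 529, 523, 532, 539, 543, 540, 540, 543, 532, 521, 451, 335, 293, 290, 289, 297, 364, 437, 444, 419, 283, 260, 261, 269, 263, 259, 252, 255, 254, 261, 253, 264, 259, 263, 253, 251, 251, 259, 260, 289, 398, 442, 439, 433, 443, 440, 429, 432, 441]
165 [535, 538, 543, 534, 540, 543, 540, 544, 541, 537, 538, 532, 528, 527, 528, 537, 539, 535, 534, 534, 527, 491, 356, 284, 279, 277, 287, 337, 426, 432, 418, 291, 257, 251, 261, 258, 251, 255, 258, 254, 257, 254, 252, 260, 259, 258, 255, 249, 251, 245, 288, 426, 439, 433, 432, 441, 434, 428, 438, 433]
180 [535, 540, 538, 535, 534, 537, 541, 535, 545, 552, 536, 534, 528, 524, 523, 531, 536, 536, 541, 531, 528, 510, 392, 291, 278, 272, 279, 308, 426, 441, 409, 291, 257, 258, 258, 260, 257, 253, 256, 261, 245, 246, 249, 240, 245, 246, 246, 243, 247, 249, 299, 434, 438, 432, 432, 438, 422, 425, 424, 429]
```

View pics/w6c.png

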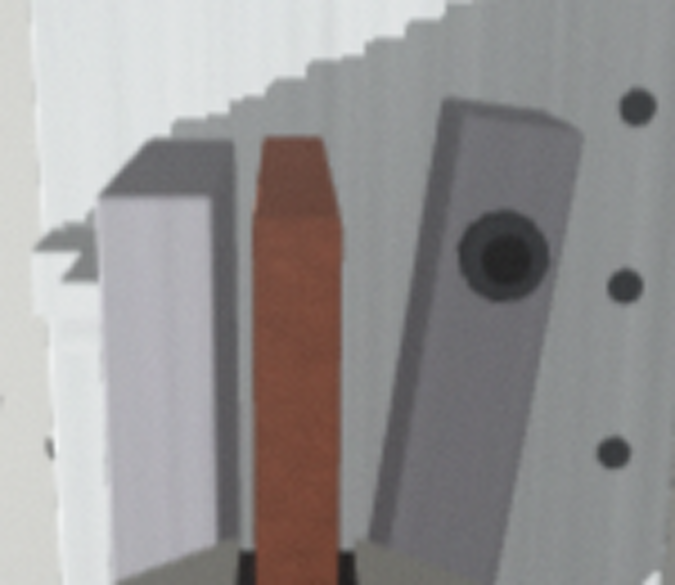

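The crop shows the tile standing parallel. Its foot corner is at (263,137) and the fence's foot corner at (235,140), so the gap is about 4.5 mm and the tile end is roughly level with the fence end (tile y≈−24). I'll nudge it 2.5 mm toward the fence and release.

```bash
python3 -m pendant '{"dp":[[0,-0.0012,0],[0,-0.0025,0],[0,-0.0025,0]],"rotation":[[0,0,0],[0,0,0],[0,0,0]]}'; python3 -m pendant '{"dp":[[0,0,0],[0,0,0],[0,0,0],[0,0,-0.01],[0,0,-0.04],[0,0,-0.09],[0,0,-0.13]],"rotation":[[0,0,0],[0,0,0],[0,0,0],[0,0,0],[0,0,0],[0,0,0],[0,0,0]]}' 0.03; python3 - <<'E'
from h import *
c=cap("wrist","pics/w7.png"); cv2.imwrite("pics/w7c.png",cv2.resize(c["pixels"][90:290,180:380,::-1],None,fx=3,fy=3,interpolation=cv2.INTER_CUBIC))
T=toolT()
# wedge: tail centre, yaw .067
w=np.array([447.7,21.,42]); print(T[:3,3],get_obs()["tcp_rot"],T[:3,:3].T@(w+[0,0,100]-T[:3,3]))
E
```

```text
time: 7.6
tool_pos: [583.1, -201.9, 87.7]
tcp_rot: [3.141, 0.0, 1.431]
contact_force: [1.3, 1.7, 2.5]
grip_width: 9.8
finger_force: 30.0
time: 8.48
tool_pos: [583.3, -201.9, 220.5]
tcp_rot: [3.14, 0.001, 1.431]
contact_force: [0.9, 0.2, 0.0]
grip_width: 30.2
finger_force: 0.0
[ 585.26279855 -202.82989705  226.42929982] [3.13103501 0.00338257 1.43087429] [ 202.7414862  -168.30981263   81.97164003]
```

View pics/w7c.png

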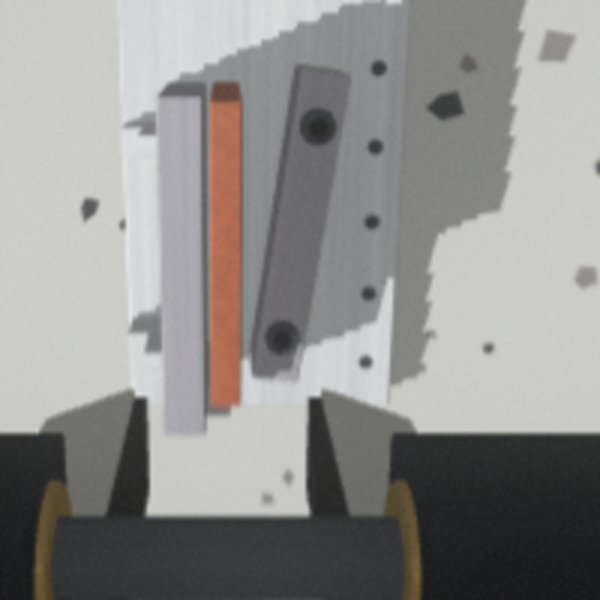

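Tile stands at crop x≈210–241, parallel, close to the fence and stop, released. Next is the wedge.

```bash
python3 - <<'E'
from h import *
P=[]
for _ in range(3): cap("wrist"); o=get_obs(); P.append(o["tool_pos"])
T=toolT(o); T[:3,3]=np.mean(P[1:],0); w=np.array([447.2,29.,110]); print(T[:3,3],o["tcp_rot"],T[:3,:3].T@(w-T[:3,3]))
E
```

```text
[ 583.75495219 -202.14961823  220.00194272] [3.13946450e+00 6.24592754e-04 1.43081762e+00] [ 209.90497817 -167.70320949  109.51420934]
```

```bash
python3 -m pendant '{"dp":[[0.21,-0.168,0],[0.21,-0.168,0],[0.21,-0.168,0],[0.21,-0.168,0.02],[0.21,-0.168,0.08],[0.21,-0.168,0.11],[0.21,-0.168,0.11],[0.21,-0.168,0.11]],"rotation":[[0,0,-0.207],[0,0,-0.207],[0,0,-0.207],[0,0,-0.207],[0,0,-0.207],[0,0,-0.207],[0,0,-0.207],[0,0,-0.207]]}' 0.06; python3 - <<'E'
from h import *
c=cap("wrist"); c=cap("wrist","pics/w8.png"); o=get_obs(); print(o["tool_pos"],o["tcp_rot"])
im=c["pixels"]; hsv=cv2.cvtColor(im,cv2.COLOR_RGB2HSV)
m=((hsv[:,:,1]>90)&(hsv[:,:,0]<25)&(im[:,:,0]>50)).astype(np.uint8)
m[235:]=0
ct=sorted(cv2.findContours(m,0,2)[0],key=cv2.contourArea)[-1]; q=cv2.approxPolyDP(ct,4,True)[:,0]
for u,v in q: print(u,v,onz(c,u,v,42).round(1),onz(c,u,v,0).round(1))
for u,v in ((170,220),): pass
for P in ([-13,30,42],[13,30,42],[-13,-28,42],[13,-28,42]):
    W=R.from_euler('z',.067).apply(P)+[447.7,21,0]; print(np.round(proj(c,W)))
E
```

```text
time: 9.68
tool_pos: [446.7, 29.3, 108.4]
tcp_rot: [3.141, 0.0, 1.637]
contact_force: [0.3, 0.1, 0.3]
grip_width: 59.8
finger_force: 0.0
[447.17290455  29.15225644 108.94386031] [3.13910012e+00 3.43986055e-04 1.63719788e+00]
242 160 [435.4  57.8  42. ] [434.1  48.7   0. ]
240 234 [437.2  -3.   42. ] [436.2 -23.3   0. ]
270 234 [461.3  -1.3  42. ] [464.8 -21.4   0. ]
272 170 [458.5  51.6  42. ] [461.5  41.4   0. ]
263 161 [451.2  58.1  42. ] [452.8  49.1   0. ]
259 169 [448.6  51.7  42. ] [449.8  41.6   0. ]
249 169 [441.1  51.2  42. ] [440.9  41.    0. ]
[238. 170.]
[272. 170.]
[239. 239.]
[271. 239.]
```

Numeric check: the predicted tail corners (238,170)/(272,170) match the mask (240–272, 170). I'll descend, grip and lift.

```bash
python3 -m pendant '{"dp":[[0,0,0.04],[0,0,0.07],[0,0,0.09],[0,0,0.096],[0,0,0.096]],"rotation":[[0,0,0],[0,0,0],[0,0,0],[0,0,0],[0,0,0]]}' 0.06; python3 -m pendant '{"dp":[[0,0,0],[0,0,0],[0,0,0],[0,0,-0.02],[0,0,-0.06],[0,0,-0.08],[0,0,-0.08],[0,0,-0.08]],"rotation":[[0,0,0],[0,0,0],[0,0,0],[0,0,0],[0,0,0],[0,0,0],[0,0,0],[0,0,0]]}' 0; python3 - <<'E'
from h import *
cap("wrist"); c=cap("wrist","pics/w9.png"); o=get_obs(); print(o["tool_pos"],o["tcp_rot"])
im=c["pixels"]; hsv=cv2.cvtColor(im,cv2.COLOR_RGB2HSV)
m=((hsv[:,:,1]>90)&(hsv[:,:,0]<25)&(im[:,:,0]>50)).astype(np.uint8); m[235:]=0
ct=sorted(cv2.findContours(m,0,2)[0],key=cv2.contourArea)[-1]; print(cv2.boundingRect(ct))
T=toolT(o)
for z in (-28,-24): # wedge-top corners if TCP at tail y=8, TCP 14/18 above underside
    print([np.round(proj(c,(T@[22,s*13,zz,1])[:3]),1) for s in(-1,1) for zz in (z,z+42)])
Rz=R.from_euler('z',-.140).as_matrix(); G=np.array([601,-177.2,16])+Rz@[-1.,190,0]; print(G)
G[2]=100; print(T[:3,:3].T@(G-T[:3,3]))
E
```

```text
time: 10.4
tool_pos: [446.7, 29.4, 12.4]
tcp_rot: [3.14, 0.0, 1.638]
contact_force: [-0.7, 0.3, -0.1]
grip_width: 60.2
finger_force: 0.0
time: 11.4
tool_pos: [445.4, 29.6, 90.9]
tcp_rot: [-3.14, -0.0, 1.638]
contact_force: [0.3, -0.0, -1.5]
grip_width: 26.1
finger_force: 29.8
[445.28393166  29.64457178  90.64856945] [-3.13939588e+00 -4.80571769e-04  1.63780207e+00]
(230, 188, 51, 47)
[array([226.2, 218.6]), array([232.8, 190.8]), array([282.9, 218.7]), array([276.9, 190.8])]
[array([227. , 215.3]), array([233.3, 188.7]), array([282.1, 215.4]), array([276.5, 188.8])]
[626.52297579  11.0805824   16.        ]
[-30.65280497 179.56836355  -9.76065734]
```

```bash
python3 -m pendant '{"dp":[[0,0,-0.05],[-0.036,0.1846,-0.05],[-0.036,0.1846,-0.05],[-0.036,0.1846,-0.05],[-0.036,0.1846,-0.05],[-0.036,0.1846,-0.05],[-0.036,0.1846,-0.05]],"rotation":[[0,0,0.1],[0,0,0.207],[0,0,0.207],[0,0,0.207],[0,0,0.207],[0,0,0.207],[0,0,0.207]]}'; cat > s.py <<'E'
from h import *
P=[];F=[];A=[]
for _ in range(3): c=cap("wrist"); o=get_obs(); P.append(o["tool_pos"]);F.append(o["contact_force"]);A.append(o["tcp_rot"][2])
P=np.mean(P,0);Rz=R.from_euler('z',-.140).as_matrix()
print("t",o["time"],"P",P.round(1),"yaw",np.mean(A).round(4),"plate",(Rz.T@(P-[601,-177.2,16])).round(1),"Fplate",(Rz.T@np.mean(F,0)).round(1),"grip",o["grip_width"].round(1))
E
python3 s.py
```

```text
time: 12.38
tool_pos: [631.3, 6.3, 141.6]
tcp_rot: [-3.14, -0.0, 1.431]
contact_force: [0.7, 0.6, -1.5]
grip_width: 25.9
finger_force: 29.8Traceback (most recent call last):
  File "s.py", line 5, in <module>
    print("t",o["time"],"P",P.round(1),"yaw",np.mean(A).round(4),"plate",(Rz.T@(P-[601,-177.2,16])).round(1),"Fplate",(Rz.T@np.mean(F,0)).round(1),"grip",o["grip_width"].round(1))
                                                                                                                                                          ^^^^^^^^^^^^^^^^^^^^^
AttributeError: 'float' object has no attribute 'round'
```

```bash
sed -i 's/o\["grip_width"\].round(1)/round(o["grip_width"],1)/' s.py; python3 -m pendant '{"dp":[[0,0,0.05],[0,0,0.09],[0,0,0.106],[0,0,0.108],[0,0,0.108]],"rotation":[[0,0,0],[0,0,0],[0,0,0],[0,0,0],[0,0,0]]}' >/dev/null; python3 s.py;  python3 -m pendant '{"dp":[[0,0,0.001],[0,0,0.002],[0,0,0.003],[0,0,0.003]],"rotation":[[0,0,0],[0,0,0],[0,0,0],[0,0,0]]}' >/dev/null; python3 s.py
```

```text
t 13.3 P [633.5   5.7  35.1] yaw 1.4308 plate [  6.6 185.7  19.1] Fplate [ 0.2 -0.2 -1.3] grip 25.8
t 13.95 P [633.2   6.6  31.2] yaw 1.4311 plate [  6.3 186.5  15.2] Fplate [0.5 4.8 5.6] grip 26.1
```

```bash
python3 -m pendant '{"dp":[[0,-0.001,-0.0015],[-0.012,-0.001,-0.0015],[-0.025,-0.001,-0.0015],[-0.04,-0.001,-0.0015],[-0.04,-0.001,-0.0015]],"rotation":[[0,0,0],[0,0,0],[0,0,0],[0,0,0],[0,0,0]]}' >/dev/null; python3 s.py; python3 -m pendant '{"dp":[[-0.01,0,0],[-0.02,0,0],[-0.028,0,0],[-0.028,0,0]],"rotation":[[0,0,0],[0,0,0],[0,0,0],[0,0,0]]}' >/dev/null; python3 s.py
```

```text
t 14.725 P [627.5 -34.1  34.3] yaw 1.4303 plate [  6.2 145.4  18.3] Fplate [ 0.2  4.3 12.6] grip 25.6
t 15.375 P [625.7 -58.3  37.4] yaw 1.43 plate [  7.9 121.2  21.4] Fplate [-1.1 17.8 28.8] grip 25.9
```

```bash
cat > v.py <<'E'
from h import *
o=get_obs(); T=toolT(o); Rz=R.from_euler('z',-.140).as_matrix(); pl=lambda P: np.array([601,-177.2,16])+Rz@P
W=lambda x,y,z,dz,p: (T@np.append(R.from_euler('y',p).apply([y-8,x,0])+R.from_euler('y',p).apply([0,0,-z])+[0,0,dz],1))[:3]
# wedge point (x,y,z) -> tool: tool x=y-8, tool y=x, tool z=dz-z ; p pitch about tool y
for n in ("scene","wrist"):
    c=cap(n); im=c["pixels"]; hsv=cv2.cvtColor(im,cv2.COLOR_RGB2HSV)
    m=((hsv[:,:,1]>100)&(hsv[:,:,0]<22)&(im[:,:,0]>45)).astype(np.uint8)
    if n=="scene": m[:, :150]=0; m[:,320:]=0; m[:150]=0; m[240:]=0
    else: m[235:]=0
    for ct in sorted(cv2.findContours(m,0,2)[0],key=cv2.contourArea)[-3:]:
        if cv2.contourArea(ct)>30:
            q=ct.reshape(-1,2)[::3]; print(n,cv2.contourArea(ct),cv2.boundingRect(ct),cv2.approxPolyDP(ct,1.5,True)[:,0].tolist(),"hue",np.median(hsv[m>0][:,0]),im[ct[0,0,1]+1,ct[0,0,0]].tolist())
    print("tile",[np.round(proj(c,pl([x,y,z]))).tolist() for x in(-20,-10) for y in (-74,26) for z in (0,80)])
    for p in (-.15,0,.15): print(p,"thin bot/top",np.round(proj(c,W(-8,-140,0,14,p))).tolist(),np.round(proj(c,W(-8,-140,42,14,p))).tolist(),"tail",[np.round(proj(c,W(x,30,z,14,p))).tolist() for x in (-13,13) for z in (0,42)])
E
python3 v.py
```

```text
scene 183.0 (229, 202, 22, 20) [[229, 209], [230, 213], [243, 221], [248, 220], [250, 217], [250, 208], [240, 202], [239, 215]] hue 11.0 [93, 65, 40]
scene 333.5 (198, 164, 25, 24) [[198, 165], [199, 180], [208, 187], [222, 182], [220, 175], [201, 164]] hue 11.0 [146, 79, 48]
tile [[203.0, 185.0], [201.0, 164.0], [225.0, 198.0], [224.0, 177.0], [200.0, 186.0], [198.0, 165.0], [223.0, 200.0], [221.0, 178.0]]
-0.15 thin bot/top [208.0, 187.0] [209.0, 176.0] tail [[250.0, 217.0], [251.0, 207.0], [244.0, 221.0], [245.0, 211.0]]
0 thin bot/top [208.0, 193.0] [207.0, 181.0] tail [[250.0, 216.0], [250.0, 205.0], [244.0, 221.0], [243.0, 209.0]]
0.15 thin bot/top [209.0, 199.0] [207.0, 187.0] tail [[250.0, 215.0], [248.0, 203.0], [244.0, 220.0], [242.0, 207.0]]
wrist 1702.0 (230, 187, 53, 48) [[277, 188], [273, 188], [273, 190], [271, 188], [262, 193], [265, 193], [266, 197], [262, 197], [260, 193], [258, 195], [257, 193], [260, 196], [256, 196], [260, 198], [254, 201], [249, 200], [250, 202], [248, 204], [244, 203], [243, 207], [240, 204], [238, 206], [241, 205], [239, 212], [232, 213], [236, 216], [231, 215], [230, 234], [281, 234], [281, 200], [277, 193]] hue 12.0 [91, 69, 53]
tile [[220.0, 443.0], [206.0, 597.0], [216.0, 343.0], [196.0, 475.0], [232.0, 443.0], [223.0, 597.0], [230.0, 343.0], [217.0, 474.0]]
-0.15 thin bot/top [243.0, 437.0] [239.0, 510.0] tail [[233.0, 190.0], [226.0, 204.0], [276.0, 190.0], [282.0, 204.0]]
0 thin bot/top [244.0, 407.0] [241.0, 473.0] tail [[232.0, 191.0], [226.0, 219.0], [276.0, 191.0], [282.0, 219.0]]
0.15 thin bot/top [245.0, 379.0] [243.0, 439.0] tail [[232.0, 193.0], [225.0, 235.0], [277.0, 193.0], [282.0, 235.0]]
```

```bash
cat >> v.py <<'E'
print('---')
c=cap("scene","pics/s2.png"); im=c["pixels"]; hsv=cv2.cvtColor(im,cv2.COLOR_RGB2HSV)
for v in range(176,224,2): print(v,''.join('#' if (hsv[v,u,1]>90 and hsv[v,u,0]<25) else ('.' if im[v,u].sum()>330 else '-') for u in range(195,256)))
xr=lambda y: 13 if y>-28 else 13-(-28-y)/7
for dz in (14,18):
  for p in (-.1,0,.1): print(dz,p,[np.round(proj(c,W(xr(y),y,z,dz,p)),1).tolist() for y in (30,-28,-80,-140) for z in (0,42)])
E
python3 v.py | sed '1,/---/d'
```

```text
176 ..--########################........--------------.-..---....
178 .---########################......-------------..-..-...-.---
180 ----########################...--------##-----.--..--.-------
182 ------######################------------#-----.-.-.-------###
184 ---------################-------#####----------.-----#####---
186 -----------####---------------#####----------------###-------
188 --------------------------#----#---------------###----####---
190 --------------------------------------------####-..------##--
192 ..---------------------------------------#####---------------
194 .....----------------------------------####-----------.-.....
196 .......---------------------------------#--------------......
198 .........--------.---------------------####------------......
200 ---........---..--....--------------------##-----------......
202 ..............----.....-.--------------------####------......
204 .......---.....-----..-..--..---.-------..-.-#######--.......
206 -................--...-.-.-.---..-#-----..-.-#########-......
208 ..............---............---..#---..
[... 597 characters left out ...]
189.4], [206.8, 178.6]]
14 0 [[243.6, 220.5], [243.4, 208.9], [229.1, 211.6], [228.6, 200.1], [218.5, 202.9], [217.8, 191.4], [206.8, 193.2], [206.0, 181.9]]
14 0.1 [[243.5, 219.9], [242.2, 207.6], [229.2, 212.6], [227.6, 200.5], [218.7, 205.3], [217.0, 193.4], [207.3, 197.2], [205.5, 185.6]]
18 -0.1 [[243.6, 222.2], [244.5, 211.3], [229.1, 211.8], [229.7, 200.9], [218.5, 201.6], [218.8, 190.8], [206.8, 190.5], [206.9, 179.7]]
18 0 [[243.6, 221.6], [243.4, 210.0], [229.1, 212.7], [228.6, 201.2], [218.5, 203.9], [217.9, 192.5], [206.9, 194.3], [206.1, 183.0]]
18 0.1 [[243.6, 221.0], [242.2, 208.8], [229.2, 213.7], [227.7, 201.7], [218.8, 206.3], [217.1, 194.5], [207.4, 198.3], [205.6, 186.6]]
```

Contact readings indicate the wedge sits about 19 mm below the TCP, so I've been pressing it onto the plate. I'll raise about 4.5 mm to relieve that.

```bash
python3 -m pendant '{"dp":[[0,0,-0.002],[0,0,-0.0045],[0,0,-0.0045]],"rotation":[[0,0,0],[0,0,0],[0,0,0]]}' >/dev/null; python3 s.py
```

```text
t 16.15 P [622.4 -61.6  37.5] yaw 1.4302 plate [  5.  117.4  21.5] Fplate [-0.4  3.1  9. ] grip 26.0
```

```bash
python3 -m pendant '{"dp":[[-0.006,-0.001,-0.001],[-0.012,-0.002,-0.001],[-0.018,-0.003,-0.001],[-0.018,-0.003,-0.001]],"rotation":[[0,0,0],[0,0,0],[0,0,0],[0,0,0]]}' >/dev/null; python3 s.py
```

```text
t 16.8 P [616.8 -79.3  38. ] yaw 1.4301 plate [ 2.  99.1 22. ] Fplate [0.9 1.8 6.4] grip 26.2
```

```bash
python3 -m pendant '{"dp":[[-0.004,-0.0003,0],[-0.008,-0.0006,0],[-0.011,-0.0008,0],[-0.011,-0.0008,0]],"rotation":[[0,0,0],[0,0,0],[0,0,0],[0,0,0]]}' >/dev/null; python3 s.py
```

```text
t 17.45 P [614.6 -89.7  38. ] yaw 1.4301 plate [ 1.2 88.5 22. ] Fplate [1.4 3.7 6.6] grip 25.7
```

Now push gently in small steps, watching the force.

```bash
python3 -m pendant '{"dp":[[-0.001,0,0],[-0.002,0,0],[-0.003,0,0],[-0.004,0,0],[-0.004,0,0]],"rotation":[[0,0,0],[0,0,0],[0,0,0],[0,0,0],[0,0,0]]}' >/dev/null; python3 s.py; python3 -m pendant '{"dp":[[-0.001,0,0],[-0.002,0,0],[-0.003,0,0],[-0.003,0,0]],"rotation":[[0,0,0],[0,0,0],[0,0,0],[0,0,0]]}' >/dev/null; python3 s.py
```

```text
t 18.225 P [613.9 -93.3  37.9] yaw 1.4302 plate [ 1.1 84.9 21.9] Fplate [1.5 4.9 6.2] grip 25.9
t 18.875 P [613.5 -96.3  37.8] yaw 1.4301 plate [ 1.1 81.8 21.8] Fplate [1.8 5.  5.8] grip 26.1
```

```bash
python3 -m pendant '{"dp":[[-0.001,0,0],[-0.002,0,0],[-0.003,0,0],[-0.003,0,0]],"rotation":[[0,0,0],[0,0,0],[0,0,0],[0,0,0]]}' >/dev/null; python3 s.py; python3 -m pendant '{"dp":[[-0.001,0,0],[-0.002,0,0],[-0.002,0,0]],"rotation":[[0,0,0],[0,0,0],[0,0,0]]}' >/dev/null; python3 s.py
```

```text
t 19.525 P [613.1 -99.3  37.8] yaw 1.4301 plate [ 1.1 78.9 21.8] Fplate [1.9 5.  5.2] grip 25.8
t 20.05 P [ 612.8 -101.1   37.8] yaw 1.4301 plate [ 1.1 77.  21.8] Fplate [1.8 5.6 5.8] grip 26.0
```

```bash
cat >> s.py <<'E'
im=c["pixels"]; hsv=cv2.cvtColor(im,cv2.COLOR_RGB2HSV)
m=((hsv[:,:,1]>90)&(hsv[:,:,0]<25)&(im[:,:,0]>50)).astype(np.uint8); m[235:]=0
print("tail",cv2.boundingRect(sorted(cv2.findContours(m,0,2)[0],key=cv2.contourArea)[-1]))
E
python3 -m pendant '{"dp":[[-0.001,0,0],[-0.002,0,0],[-0.003,0,0],[-0.004,0,0],[-0.004,0,0]],"rotation":[[0,0,0],[0,0,0],[0,0,0],[0,0,0],[0,0,0]]}' >/dev/null; python3 s.py
```

```text
t 20.825 P [ 612.8 -101.2   37.8] yaw 1.4304 plate [ 1.1 76.9 21.8] Fplate [ 2.7 19.6  5.8] grip 26.1
tail (230, 181, 53, 54)
```

```bash
python3 -m pendant '{"dp":[[0,0,0],[0,0,0],[0,0,0],[0,0,0]],"rotation":[[0,0,0],[0,0,0],[0,0,0],[0,0,0]]}' >/dev/null; cat >> s.py <<'E'
pl=lambda q:(Rz.T@(q-[601,-177.2,16])).round(1)
for v in (181,182): print("tail end",pl(onz(c,255,v,16)),pl(onz(c,255,v,58)))
a=cap("scene"); im=a["pixels"]; h=cv2.cvtColor(im,cv2.COLOR_RGB2HSV)
m=((h[:,:,1]>100)&(h[:,:,0]<22)&(im[:,:,0]>80)).astype(np.uint8); m[:,:190]=0; m[:,228:]=0; m[:150]=0; m[:200][195:]=0
ct=sorted(cv2.findContours(m,0,2)[0],key=cv2.contourArea)[-1]; print(cv2.approxPolyDP(ct,1.5,True)[:,0].tolist())
up=lambda q: np.array([601,-177.2,16])+Rz@np.array(q,float)
for dx,dy in ((-17,-30),(-17,-24),(-14,-24)): print(dx,dy,[np.round(proj(a,up([dx+s*5,dy+e*50,80])),1).tolist() for s in(-1,1) for e in(-1,1)])
E
python3 s.py
```

```text
t 21.475 P [ 612.8 -101.2   37.8] yaw 1.4304 plate [ 1.1 76.9 21.8] Fplate [ 2.4 19.8  6.1] grip 26.1
tail (230, 181, 52, 54)
tail end [  1.4 102.9   0. ] [  1.5 114.6  42. ]
tail end [  1.4 102.2   0. ] [  1.5 114.1  42. ]
[[199, 164], [200, 176], [206, 178], [216, 173]]
-17 -30 [[199.9, 162.7], [222.9, 175.7], [197.5, 164.1], [220.5, 177.2]]
-17 -24 [[201.3, 163.5], [224.4, 176.5], [198.8, 164.9], [221.9, 178.0]]
-14 -24 [[200.5, 163.9], [223.6, 177.0], [198.0, 165.3], [221.1, 178.5]]
```

```bash
python3 -c "
from plant import workorder
print(workorder.close_job())"
```

```text
the job is handed in; nothing more can be done
None
```

The job is handed in: the tile stands released in the clamping plate by the fence and end stop. I'm holding the wedge home with a steady push of about 20 N; it jammed within about 2 mm of its expected home position, but I could not see directly that the tile is flush against the fence.

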